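# Slide the battery box into its charging corner

## Task

Push the heavy battery box with the blue column along the bench into its charging corner, so that it stands flat, its base snug against both the aluminium rail and the face of the white charger. Push it gently and low, near its base, so that it slides and does not tip; do not lift it or touch its carrying handle. Leave the bottles, beaker, jar and tip box where they stand.

Things in the scene. Friction and masses are not known exactly. Their poses are not given: they have to be found in the camera images.
- battery: Heavy battery box, 1.1 to 1.7 kg: a grey skid base, 140 mm (its x) by 150 mm (its y), top 52 mm above the bench, with a blue column, 64 by 74 mm, in its middle up to 145 mm. Origin: centre of its underside, on the bench. Brass contact strip on the base's +y side. Rubber feet 8 mm high are set in at x, y = +-36 mm: pushed on its base it slides (up to about 20 N), pushed on the column it tips.
- handle: The battery box's carrying handle, a black arch on top of the column: 72 mm long over all along the box's y, 12 mm thick, from 145 mm up to 190 mm above the bench. Origin and axes are those of the battery box. Not to be touched with the fingers.
- dock: Charging corner fixed to the bench: an aluminium rail and a white charger. Origin: on the bench in the inner corner where they meet. The rail, 45 mm high and 12 mm thick, has its face in the plane x = 0 and runs along the dock's y from -420 to +80 mm. The charger has its contact face in the plane y = 0. The docked base fills x -140 to 0, y -150 to 0, axes parallel.
- charger (a point): Middle of the charger's contact face, on the dock, 40 mm above the bench. The charger is a white block with a black top, 78 mm high, 130 mm along the dock's x, reaching 75 mm from this face towards the dock's +y. The box's brass strip comes against this face.
- dropper1: Black dropper bottle standing in front of the charger, pointed red cap, 30 mm across, 85 mm tall; origin: centre of its underside. Leave it be.
- dropper2: Black dropper bottle behind the rail, pointed red cap, 30 mm across, 85 mm tall; origin: centre of its underside. Leave it be.
- dropper3: Black dropper bottle behind the rail, pointed red cap, 30 mm across, 85 mm tall; origin: centre of its underside. Leave it be.
- tipbox: Clear pipette-tip box with green top, 120 by 85 by 86 mm, on the right of the bench; origin: centre of its underside. Leave it be.
- beaker: Glass beaker, 70 mm across, 90 mm tall, on the left of the bench; origin: centre of its underside. Leave it be.
- jar: Amber glass jar with blue cap, 56 mm across, 75 mm tall, on the right of the bench; origin: centre of its underside. Leave it be.
Mind the look-alikes: they are no part of the job. Leave any green look-alike of the battery alone.

How it is judged:
At the end, for the whole second after the job is handed in: The battery box stands flat and at rest on the bench in the dock's corner: the far side of its base within 10 mm of the rail, its brass-strip side within 10 mm of the charger, and square to the rail within 0.08 rad (about 4.5 degrees) (x of battery in the frame of dock between -0.08 and -0.064 m and y of battery in the frame of dock between -0.085 and -0.069 m and angle between the x axis of battery and the x axis of dock, either way round below 0.08 rad and angle between battery's own z axis and vertical below 0.04 rad and height (world z) of battery below 0.006 m and linear speed of battery below 0.01 m/s); the robot touches nothing.
It fails at once if the battery box tips by more than 8 degrees (angle between battery's own z axis and vertical above 0.14 rad).
It fails at once if the battery box is lifted off the bench (height (world z) of battery above 0.012 m).
It fails at once if the battery box is shoved faster than 0.4 m/s (linear speed of battery above 0.4 m/s).
It fails at once if the fingers press on the carrying handle (contact force between the fingers and handle above 2 N).
It fails at once if a bottle, the beaker, the jar or the tip box is moved by more than 25 mm or tipped over (distance of any of dropper1, dropper2, dropper3, tipbox, beaker, jar from where it was at the start of the episode above 0.025 m or angle between any of dropper1, dropper2, dropper3, tipbox, beaker, jar's own z axis and vertical above 0.5 rad).
It also fails if it takes over 58 s, if anything falls off the work surface, if the arm or the gripper's body presses on something with over 40 N, if the wrist force passes 120 N, or if a joint passes its speed limit or range.

## Robot

A 6-joint arm with a two-finger parallel gripper is mounted at the origin on the work surface. World frame = base frame: x ahead of the robot, y to its left, z up, the work surface at z = 0. Lengths are in m, angles in rad, forces in N, time in s.
With the tool pointing down it reaches from about 0.25 to 0.775 m from the base axis. Payload 8.9 kg.
Tool frame: the origin (TCP) lies midway between the tips of the shut fingers; the grasp point (between the pads) lies 19 mm behind it; x points along the fingers, z is the direction in which the jaws open and shut, and the axes are right-handed (so a half turn about x gives the same grasp; the last joint's range is limited). The gripper opens to 85 mm and grips with 20 to 120 N. Pads are 22 mm wide; open, the fingers measure 114 mm over their backs; the gripper's body (76 mm by 85 mm) begins 54 mm behind the grasp point. The pads swing forward as they close: fully open they stand 13 mm farther back than shut.
Start: joints at [0.995, 0.291, -0.153, 1.127, 0, 1.431], TCP at [0.222, 0.476, 0.231] pointing down, gripper open.
Joint ranges: [-2.52, 2.52], [-0.91, 1.74], [-1.3, 1.37], [-1.96, 2.02], [-1.52, 1.47], [-3.14, 3.14]. Speed limits (rad/s): [2.22, 2.22, 2.79, 3.14, 3.14, 3.14].

## Interface

Orientations are given as a unit quaternion [w, x, y, z].
In Python, from station import r gives the robot as it stands.
- The arm moves only by the tool arm_command, never from a script. Its argument "rows" is a list of rows, each a list of 7 numbers: the turn, a rotation vector about the tool's x, y, z in degrees, then the shift along the tool's x, y, z in m, then the closure, from 0 (fully open) to 1 (shut). A call has 1 to 20 rows; each row shifts and turns the commanded pose from where the row before left it, along the tool's axes as they then stand; what a row does not reach is not made up. A row lasts 1/10 s, in which the tool goes at most 50 mm and 8.59 degrees, less where a joint would pass 70% of its speed; a pose out of reach is approached as far as the arm can. A call is refused whole if a number of a shift passes 0.05 or a number of a turn 8.59, either way. A call with a gripper value outside its range is refused whole. The fingers move at their own pace and stop on an object; "newtons" is the grip in N (left out, the last holds). Time passes only in rows, so rows that do not move let the fingers close. It gives the time, the measured TCP pose, the force and the opening at its end, in the units of the state.
- r.observe(): the state, without advancing time (a new reading comes with each control period).
- r.capture(name): name is "scene" or "top" or "wrist"; returns a dict with "frame" (420x560x3 uint8, red, green, blue), "fx", "fy", "cx", "cy" (pixels), "rvec" (rotation vector, rad) and "tvec" (3), from world to camera coordinates, as OpenCV has them; the wrist camera has in their place "tool_from_camera" (4x4, takes a point from camera to tool coordinates, whose origin is the TCP and whose axes are the tool frame's). Camera axes: x right, y down, z forward; pixel columns grow to the right and rows downward; lengths in m; the calibration is good to about 2 mm. A picture is of the moment at which its call begins: read the wrist's pose just before it. There is no depth.
- r.finish_job(): hands the job in, once; it reports no verdict.
Trained networks look in a picture, given as the dict that the camera call returned (one of the last four; its "shot" number tells which), for a name from the list of things; names that differ only in an ending like _2 or _b are one class to them, and where a whole thing is asked for, a point or a joint stands for the part that bears it (a point fixed in the world has none). Each returns a list of dicts, best first, with "conf" (0 to 1); they miss things now and then, are a little off and sometimes report something else, mostly with a low value. They report only what shows in the picture. A call takes as long as a camera call. They do not tell look-alikes from the thing itself.
- r.cut_out(picture, target): "mask" (420x560 bool, what is visible of it) and "position" ([column, row] in pixels, amid what is visible of it).
The state is a dict: "time_s": time; "joints": joint angles; "joint_vel": joint speeds; "joint_torque": joint torques, N m; "eef_pos": TCP position; "orientation": TCP orientation; "ft_force": force on the tool from outside, world axes, zero at the start; "moment": the same for the moment, N m; "finger_gap": finger opening in m.
Only numpy, scipy, OpenCV 4.12 (cv2) and the standard library are available. Lean on these libraries where they do the work, as an engineer would, in place of code of your own. Each camera call takes 0.05 s, during which the arm holds its last target. There are 200 camera calls.

## Working session

There is one attempt and no reset: what is moved stays moved. The work goes in short steps, Python scripts to look and compute and a tool call to move; the robot and the scene stay as the last step left them, time stands still between calls to the robot, and variables do not carry over. Pictures are saved under pics/ and viewed, about 8 in all and at most 12, crops included, and the job is handed in when it is done.

Besides the shell and the picture viewer there is one more tool, called after "Call:" in YAML: its name, and indented under it one key for each argument. arm_command: Moves the arm, as the interface text tells. Its arguments: {"type":"object","properties":{"rows":{"type":"array","items":{"type":"array","items":{"type":"number"}}},"newtons":{"type":"number"}},"required":["rows"]}

```bash
mkdir -p pics; ls
python3 - <<'E'
from station import r
import cv2,pickle,numpy as np
print(r.observe())
ims=[]
for n in("top","scene"):
    p=r.capture(n); pickle.dump(p,open(n+".pkl","wb")); cv2.imwrite(f"pics/{n}0.png",p["frame"][:,:,::-1])
    print(n,p["fx"],p["cx"],p["cy"],p["rvec"],p["tvec"])
    for t in("battery","handle","dock","charger","dropper1","tipbox","beaker","jar"):
        try: print(t,[(round(d["conf"],2),np.round(d["position"],1).tolist(),int(d["mask"].sum())) for d in r.cut_out(p,t)])
        except Exception as e: print(t,e)
E
```

```text
pics
{'time_s': 0.0, 'joints': array([ 9.94693694e-01,  2.91280811e-01, -1.54148280e-01,  1.12672494e+00,
        2.73456039e-06,  1.43149329e+00]), 'joint_vel': array([-0.00126687, -0.00147645, -0.00062603,  0.0002172 , -0.00137635,
        0.00133166]), 'joint_torque': array([ 1.30253507e-04, -5.37144399e+01,  3.31369936e+01,  1.58666336e-02,
       -2.86071272e-04,  1.15824781e-05]), 'eef_pos': array([0.22183993, 0.47531796, 0.23072386]), 'orientation': array([ 0.59601924, -0.37998698,  0.59689361,  0.37959054]), 'ft_force': array([-0.60047912,  0.22313923, -0.11871774]), 'moment': array([-0.00295183, -0.00593318,  0.02190698]), 'finger_gap': 0.08549414288236046}
top 467.1858223283138 277.7209626649028 210.56972357231493 [ 2.1648866  -2.19095162  0.11511068] [-0.01373563  0.60968914  1.39232596]
battery [(0.81, [310.5, 242.1], 2442), (0.65, [242.1, 279.1], 2474)]
handle [(0.59, [239.5, 284.6], 107)]
dock []
charger [(0.74, [221.5, 190.4], 2034)]
dropper1 [(0.66, [208.1, 238.8], 68), (0.5, [256.6, 156.5], 114)]
tipbox [(0.83, [397.9, 255.2], 1356)]
beaker [(0.6, [139.3, 256.2], 578), (0.49, [221.0, 187.7], 2142)]
jar [(0.55, [420.3, 202.4], 390)]
scene 491.3160420049402 280.18338841732725 214.58859519892383 [ 1.80725536  1.79272632 -0.70588318] [-0.00951615 -0.38338401  1.71986117]
battery [(0.65, [305.9, 173.7], 2942), (0.64, [229.1, 201.9], 3172), (0.54, [98.8, 239.1], 616)]
handle [(0.68, [227.6, 169.1], 196), (0.49, [307.2, 141.3], 170)]
dock [(0.59, [313.7, 255.0], 4369)]
charger [(0.65, [314.9, 260.8], 4048)]
dropper1 [(0.73, [340.4, 278.5], 270), (0.68, [289.8, 289.7], 247), (0.64, [353.3, 205.8], 150)]
tipbox [(0.82, [139.2, 191.9], 1695), (0.64, [353.2, 205.0], 136)]
beaker [(0.84, [415.1, 191.5], 867), (0.54, [353.4, 203.8], 154)]
jar [(0.55, [98.0, 239.4], 648)]
```

Run:
```python
import cv2
a=cv2.imread("pics/top0.png")[120:360,110:450]; cv2.imwrite("pics/top0c.png",cv2.resize(a,(796,562),interpolation=cv2.INTER_CUBIC))
a=cv2.imread("pics/scene0.png")[90:330,90:430]; cv2.imwrite("pics/scene0c.png",cv2.resize(a,(796,562),interpolation=cv2.INTER_CUBIC))
```

```text
(no output)
```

View pics/top0c.png

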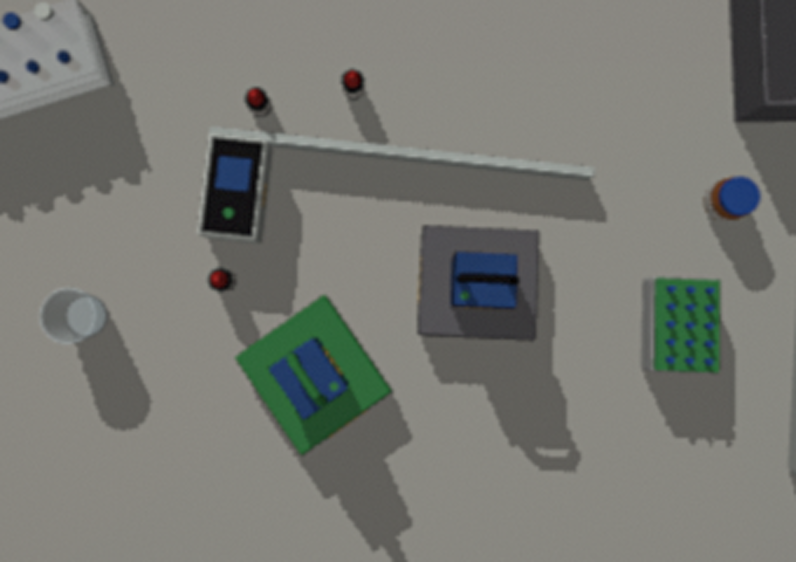

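View pics/scene0c.png

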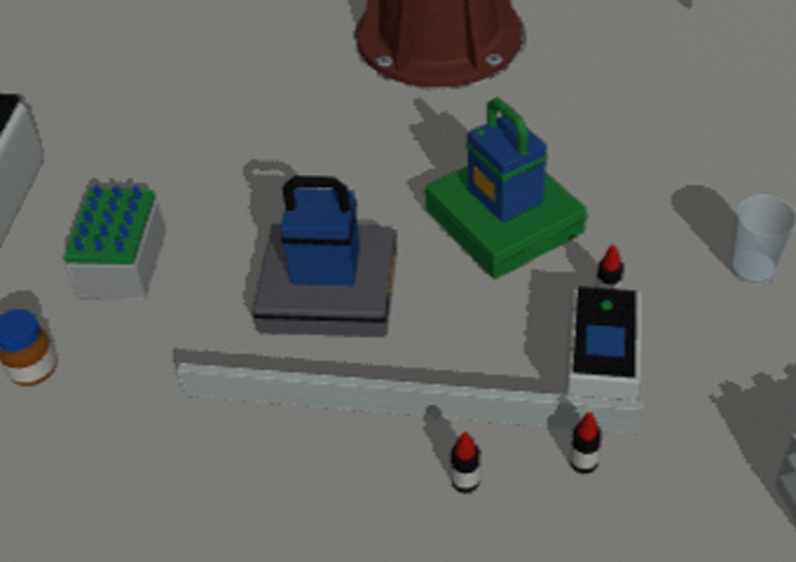

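The top view (crop) shows the grey/blue target at about (478,282), with the brass strip on its left (+y) side. The rail is at the top, the charger on the left at (232,190), and the green look-alike at (315,375). The plan is to push ahead to the rail, then left along it.

```bash
cat > h.py <<'E'
import numpy as np,cv2
def ray(p,uv,z):
    R=cv2.Rodrigues(np.array(p["rvec"]))[0]; t=np.array(p["tvec"]).ravel()
    K=np.array([[p["fx"],0,p["cx"]],[0,p["fy"],p["cy"]],[0,0,1]])
    d=R.T@np.linalg.inv(K)@np.array([*uv,1.]); c=-R.T@t
    return (c+d*(z-c[2])/d[2])[:2]
E
python3 - <<'E'
import pickle,numpy as np
from h import ray
p=pickle.load(open("top.pkl","rb"))
f=lambda u,v,z:np.round(ray(p,(110+u*340/796-.3,120+v*240/562-.3),z),4)
for n,u,v,z in[("base",421,227,.052),("b",540,231,.052),("b",536,340,.052),("b",418,334,.052),
 ("rail top inner",270,146,.045),("rail end inner",590,179,.045),("ch top face far",267,143,.078),("ch near",257,240,.078),("ch left near",201,235,.078),
 ("green",325,297,.052),("green",390,392,.052),("green",303,454,.052),("green",238,358,.052),("dropper1",220,279,.085),("tip",655,280,.086),("tip",720,372,.086),("jar",737,197,.075)]: print(n,f(u,v,z))
E
```

```text
base [ 0.5887 -0.0558]
b [ 0.5818 -0.2079]
b [ 0.4435 -0.1993]
b [ 0.4529 -0.05  ]
rail top inner [0.6964 0.1373]
rail end inner [ 0.6488 -0.2752]
ch top face far [0.695  0.1377]
ch near [0.5726 0.1504]
ch left near [0.5797 0.2203]
green [0.501  0.0673]
green [ 0.3808 -0.0137]
green [0.3055 0.0961]
green [0.4257 0.1774]
dropper1 [0.5242 0.1954]
tip [ 0.5164 -0.3445]
tip [ 0.4022 -0.4209]
jar [ 0.6202 -0.4548]
```

Call:
arm_command:
  rows:
    - [-6.2,0,0,-0.015,0,0,0]
    - [-6.2,0,0,-0.015,0,0,0]
    - [-6.3,0,0,0,0,0,0]
    - [0,0,0,0,-0.015,-0.035,0]
    - [0,0,0,0,-0.015,-0.035,0]
    - [0,0,0,0,-0.015,-0.035,0]
    - [0,0,0,0,-0.015,-0.035,0]
    - [0,0,0,0,-0.015,-0.035,0]
    - [0,0,0,0,-0.015,-0.035,0]
    - [0,0,0,0,-0.015,-0.035,0]
    - [0,0,0,0,-0.015,-0.035,0]
    - [0,0,0,0,-0.015,-0.035,0]
    - [0,0,0,0,-0.015,-0.035,0]
    - [0,0,0,0,-0.015,-0.035,0]
    - [0,0,0,0,-0.015,-0.035,0]
    - [0,0,0,0,-0.015,-0.035,0]
    - [0,0,0,0,-0.015,-0.035,0]
    - [0,0,0,0,-0.015,-0.035,0]
    - [0,0,0,0,-0.015,-0.035,0]
    - [0,0,0,0,0,0,0]

```text
time_s: 2.9
eef_pos: [0.4001, -0.111, 0.2612]
orientation: [0.528, -0.471, 0.528, 0.47]
ft_force: [0.7, 0.4, 0.5]
finger_gap: 0.0854
```

Call:
arm_command:
  rows:
    - [0,0,0,0.025,0,-0.002,0]
    - [0,0,0,0.025,0,-0.002,0]
    - [0,0,0,0.025,0,0,0]
    - [0,0,0,0.025,0,0,0]
    - [0,0,0,0.025,0,0,0]
    - [0,0,0,0.025,0,0,0]
    - [0,0,0,0.025,0,0,0]
    - [0,0,0,0.025,0,0,0]
    - [0,0,0,0.025,0,0,0]
    - [0,0,0,0.025,0,0,0]
    - [0,0,0,0.006,0,0,0]
    - [0,0,0,0,0,0,0]
    - [0,0,0,0,0,0,0]

```text
time_s: 4.2
eef_pos: [0.3991, -0.1114, 0.0062]
orientation: [0.527, -0.472, 0.527, 0.471]
ft_force: [-0.0, 0.1, 0.0]
finger_gap: 0.0852
```

Run:
```python
from station import r
import cv2
a=r.capture("top")["frame"][120:360,110:450,::-1]; cv2.imwrite("pics/t1.png",cv2.resize(a,(796,562),interpolation=cv2.INTER_CUBIC))
o=r.observe(); print(o["eef_pos"],o["ft_force"])
```

```text
[ 0.39926343 -0.11156395  0.00632351] [ 0.08965578 -1.22848201 -0.88175206]
```

View pics/t1.png

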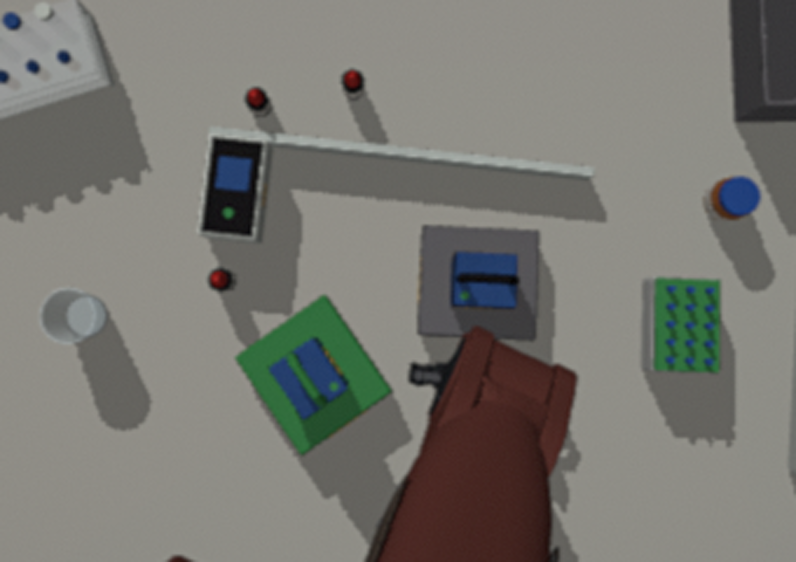

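Call:
arm_command:
  rows:
    - [0,0,0,0,-0.008,-0.005,0]
    - [0,0,0,0,-0.008,0,0]
    - [0,0,0,0,-0.008,0,0]
    - [0,0,0,0,-0.004,0,0]
    - [0,0,0,0,-0.003,0,0]
    - [0,0,0,0,-0.003,0,0]
    - [0,0,0,0,-0.003,0,0]
    - [0,0,0,0,-0.003,0,0]
    - [0,0,0,0,-0.003,0,0]
    - [0,0,0,0,-0.003,0,0]
    - [0,0,0,0,-0.003,0,0]
    - [0,0,0,0,-0.003,0,0]

```text
time_s: 5.45
eef_pos: [0.4438, -0.1188, 0.004]
orientation: [0.525, -0.468, 0.528, 0.476]
ft_force: [-15.8, 4.5, 7.7]
finger_gap: 0.0855
```

Call:
arm_command:
  rows:
    - [0,0,0,0,-0.003,0,0]
    - [0,0,0,0,-0.003,0,0]
    - [0,0,0,0,-0.003,0,0]
    - [0,0,0,0,-0.003,0,0]
    - [0,0,0,0,-0.003,0,0]

```text
time_s: 5.95
eef_pos: [0.46, -0.122, 0.0041]
orientation: [0.525, -0.469, 0.528, 0.474]
ft_force: [-13.2, 1.6, 2.9]
finger_gap: 0.0853
```

Run:
```python
from station import r
import cv2
a=r.capture("top")["frame"][120:360,110:450,::-1]; b=r.capture("scene")["frame"][90:330,90:430,::-1]
cv2.imwrite("pics/t2.png",cv2.hconcat([cv2.resize(x,(400,282),interpolation=cv2.INTER_CUBIC) for x in(a,b)]))
```

```text
(no output)
```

View pics/t2.png

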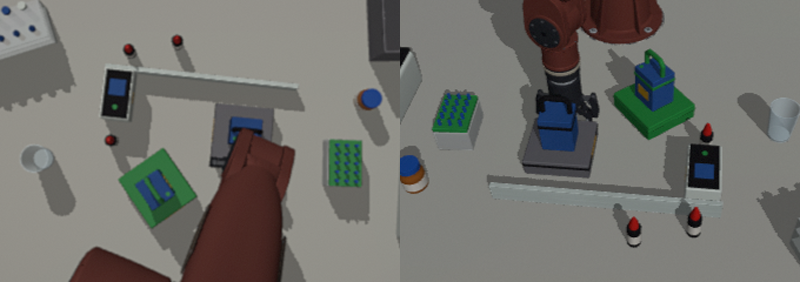

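Call:
arm_command:
  rows:
    - [0,0,0,0,-0.004,0,0]
    - [0,0,0,0,-0.004,0,0]
    - [0,0,0,0,-0.004,0,0]
    - [0,0,0,0,-0.004,0,0]
    - [0,0,0,0,-0.004,0,0]
    - [0,0,0,0,-0.004,0,0]
    - [0,0,0,0,-0.004,0,0]
    - [0,0,0,0,-0.004,0,0]
    - [0,0,0,0,-0.003,0,0]
    - [0,0,0,0,-0.002,0,0]
    - [0,0,0,0,0,0,0]

```text
time_s: 7.15
eef_pos: [0.4971, -0.1264, 0.0041]
orientation: [0.525, -0.469, 0.528, 0.474]
ft_force: [-11.7, 0.6, 1.8]
finger_gap: 0.0854
```

Run:
```python
from station import r
import cv2
a=r.capture("top")["frame"][150:290,210:410,::-1]; b=r.capture("scene")["frame"][150:290,170:370,::-1]
cv2.imwrite("pics/t3.png",cv2.vconcat([cv2.resize(x,(428,300),interpolation=cv2.INTER_CUBIC) for x in(a,b)]))
print(r.observe()["ft_force"])
```

```text
[-10.75971852   1.55836739   1.48360621]
```

View pics/t3.png

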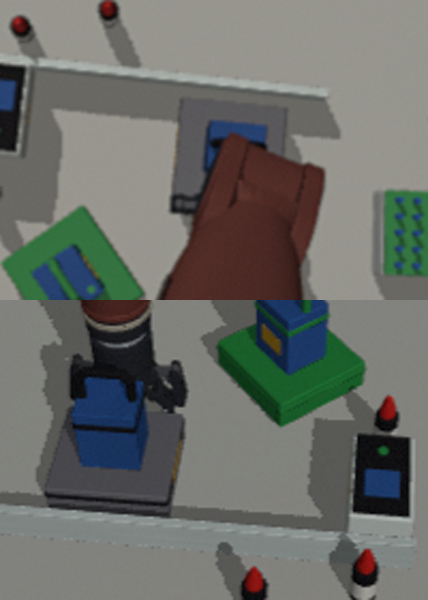

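Run:
```python
import pickle,numpy as np
from h import ray
p=pickle.load(open("top.pkl","rb"))
a=-.112;X=np.array([np.cos(a),np.sin(a)]);Y=np.array([-X[1],X[0]]);O=np.array([.696,.138])
for u,v,z in[(180,98,.052),(287,108,.052),(170,208,.052),(328,97,.045),(20,64,.045)]:
    w=ray(p,(210+u/2.14-.3,150+v/2.14-.3),z); print(w.round(4),(w-O)@X,(w-O)@Y)
```

```text
[ 0.6522 -0.0697] -0.02029999102568822 -0.2112507809703752
[ 0.6364 -0.2197] -0.019249798106371015 -0.3620897364438494
[ 0.4985 -0.0533] -0.17489799416595658 -0.2122255633174593
[ 0.6522 -0.2792] 0.0030986637530799957 -0.41944149200718917
[0.704  0.1554] 0.006027184218268466 0.018146115805036975
```

Call:
arm_command:
  rows:
    - [0,0,0,0,-0.003,0,0]
    - [0,0,0,0,-0.003,0,0]
    - [0,0,0,0,-0.003,0,0]
    - [0,0,0,0,-0.003,0,0]
    - [0,0,0,0,-0.002,0,0]
    - [0,0,0,0,-0.001,0,0]

```text
time_s: 7.85
eef_pos: [0.5114, -0.1279, 0.004]
orientation: [0.525, -0.469, 0.529, 0.474]
ft_force: [-15.5, 1.6, 7.4]
finger_gap: 0.0852
```

Call:
arm_command:
  rows:
    - [0,0,0,0,-0.001,0,0]
    - [0,0,0,0,-0.001,0,0]

```text
time_s: 8.05
eef_pos: [0.5127, -0.1281, 0.004]
orientation: [0.525, -0.469, 0.529, 0.474]
ft_force: [-16.2, 1.5, 8.1]
finger_gap: 0.0852
```

Call:
arm_command:
  rows:
    - [0,0,0,0,-0.001,0,0]
    - [0,0,0,0,-0.001,0,0]

```text
time_s: 8.25
eef_pos: [0.5149, -0.1283, 0.004]
orientation: [0.525, -0.469, 0.529, 0.474]
ft_force: [-15.4, 1.4, 6.8]
finger_gap: 0.0854
```

Call:
arm_command:
  rows:
    - [0,0,0,0,-0.001,0,0]
    - [0,0,0,0,-0.001,0,0]

```text
time_s: 8.45
eef_pos: [0.5168, -0.1285, 0.004]
orientation: [0.525, -0.469, 0.529, 0.474]
ft_force: [-15.3, 1.4, 6.1]
finger_gap: 0.0854
```

Call:
arm_command:
  rows:
    - [0,0,0,0,-0.001,0,0]
    - [0,0,0,0,-0.001,0,0]

```text
time_s: 8.65
eef_pos: [0.5188, -0.1288, 0.004]
orientation: [0.525, -0.469, 0.529, 0.474]
ft_force: [-17.5, 3.0, 8.5]
finger_gap: 0.0854
```

Call:
arm_command:
  rows:
    - [0,0,0,0,-0.001,0,0]
    - [0,0,0,0,-0.001,0,0]

```text
time_s: 8.85
eef_pos: [0.5187, -0.1287, 0.0039]
orientation: [0.524, -0.468, 0.53, 0.475]
ft_force: [-27.1, 1.9, 18.3]
finger_gap: 0.0849
```

Run:
```python
from station import r
import cv2
a=r.capture("top")["frame"][150:290,210:410,::-1]; b=r.capture("scene")["frame"][150:290,170:370,::-1]
cv2.imwrite("pics/t4.png",cv2.vconcat([cv2.resize(x,(428,300),interpolation=cv2.INTER_CUBIC) for x in(a,b)]))
print(r.observe()["ft_force"])
```

```text
[-23.99799388   2.21501659  15.83496429]
```

View pics/t4.png

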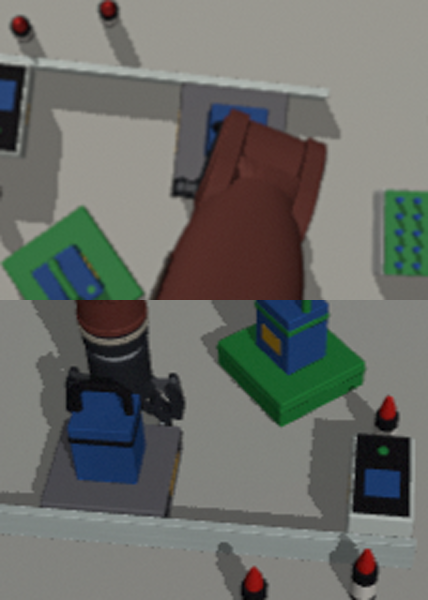

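Call:
arm_command:
  rows:
    - [0,0,0,0,0.005,0,0]
    - [0,0,0,0,0.01,0,0]
    - [0,0,0,0,0.02,0,0]
    - [0,0,0,0,0.02,0,0]
    - [0,0,0,-0.03,0,0,0]
    - [0,0,0,-0.04,0,0,0]
    - [0,0,0,-0.04,0,0,0]
    - [0,0,0,-0.04,0,0,0]
    - [0,0,0,-0.04,0,0,0]
    - [0,0,0,-0.04,0,0,0]
    - [0,0,0,-0.03,0,0,0]
    - [0,0,0,0,0,0,0]

```text
time_s: 10.15
eef_pos: [0.4734, -0.1253, 0.2694]
orientation: [0.528, -0.474, 0.526, 0.469]
ft_force: [0.9, 0.5, -0.9]
finger_gap: 0.0854
```

Run:
```python
from station import r
import cv2,pickle
o=r.observe(); print(o["joints"],o["eef_pos"],o["orientation"])
```

```text
[-4.08165422e-01  1.97757695e-01 -1.75892863e-01  1.18957934e+00
  3.14931579e-05 -2.97778548e-01] [ 0.47338731 -0.12528138  0.26935918] [ 0.52794872 -0.47407678  0.52568634  0.46922834]
```

Call:
arm_command:
  rows:
    - [8.2,0,0,0,0,0,0]
    - [8.2,0,0,0,0,0,0]
    - [8.2,0,0,0,0,0,0]
    - [8.2,0,0,0,0,0,0]
    - [8.2,0,0,0,0,0,0]
    - [8.2,0,0,0,0,0,0]
    - [8.2,0,0,0,0,0,0]
    - [8.2,0,0,0,0,0,0]
    - [8.2,0,0,0,0,0,0]
    - [8.2,0,0,0,0,0,0]
    - [8,0,0,0,0,0,0]
    - [0,0,0,0,-0.038,0,0]
    - [0,0,0,0,-0.038,0,0]
    - [0,0,0,0,-0.038,0.038,0]
    - [0,0,0,0,0,0.038,0]
    - [0,0,0,0,0,0.038,0]
    - [0,0,0,0,0,0,0]
    - [0,0,0,0,0,0,0]

```text
time_s: 11.95
eef_pos: [0.5697, -0.2471, 0.2636]
orientation: [0.705, 0.039, 0.707, -0.039]
ft_force: [-0.2, -0.0, -1.0]
finger_gap: 0.0851
```

Call:
arm_command:
  rows:
    - [0,0,0,0.025,-0.002,0.002,0]
    - [0,0,0,0.025,-0.002,0.002,0]
    - [0,0,0,0.025,0,0,0]
    - [0,0,0,0.025,0,0,0]
    - [0,0,0,0.025,0,0,0]
    - [0,0,0,0.025,0,0,0]
    - [0,0,0,0.025,0,0,0]
    - [0,0,0,0.025,0,0,0]
    - [0,0,0,0.025,0,0,0]
    - [0,0,0,0.022,0,0,0]
    - [0,0,0,0.01,0,0,0]
    - [0,0,0,0,0,0,0]

```text
time_s: 13.15
eef_pos: [0.5718, -0.2511, 0.0074]
orientation: [0.705, 0.039, 0.707, -0.039]
ft_force: [-0.4, 0.1, 0.0]
finger_gap: 0.0854
```

Call:
arm_command:
  rows:
    - [0,0,0,0,0.006,0,0]
    - [0,0,0,0,0.006,0,0]
    - [0,0,0,0,0.004,0,0]
    - [0,0,0,0,0.003,0,0]
    - [0,0,0,0,0.003,0,0]
    - [0,0,0,0,0.003,0,0]
    - [0,0,0,0,0.003,0,0]
    - [0,0,0,0,0.003,0,0]
    - [0,0,0,0,0.003,0,0]
    - [0,0,0,0,0.003,0,0]

```text
time_s: 14.15
eef_pos: [0.5773, -0.2174, 0.0085]
orientation: [0.706, 0.038, 0.706, -0.041]
ft_force: [-2.0, -11.1, -1.4]
finger_gap: 0.0856
```

Call:
arm_command:
  rows:
    - [0,0,0,0,0.003,0,0]
    - [0,0,0,0,0.003,0,0]
    - [0,0,0,0,0.003,0,0]
    - [0,0,0,0,0.003,0,0]
    - [0,0,0,0,0.003,0,0]

```text
time_s: 14.65
eef_pos: [0.5791, -0.2025, 0.0085]
orientation: [0.706, 0.038, 0.706, -0.041]
ft_force: [-2.0, -10.2, -1.5]
finger_gap: 0.0857
```

Run:
```python
from station import r
import cv2
a=r.capture("top")["frame"][150:290,210:410,::-1]; b=r.capture("scene")["frame"][150:290,170:370,::-1]
cv2.imwrite("pics/t5.png",cv2.vconcat([cv2.resize(x,(428,300),interpolation=cv2.INTER_CUBIC) for x in(a,b)]))
print(r.observe()["ft_force"])
```

```text
[-1.42246648 -8.50856591 -1.94149777]
```

View pics/t5.png

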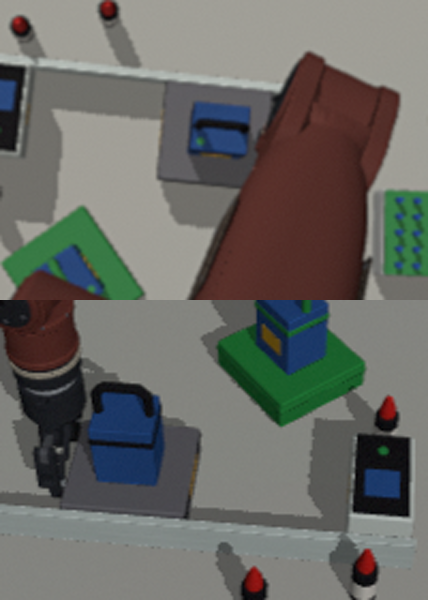

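Call:
arm_command:
  rows:
    - [0,0,0,0,0.004,0,0]
    - [0,0,0,0,0.004,0,0]
    - [0,0,0,0,0.004,0,0]
    - [0,0,0,0,0.004,0,0]
    - [0,0,0,0,0.004,0,0]
    - [0,0,0,0,0.004,0,0]
    - [0,0,0,0,0.004,0,0]
    - [0,0,0,0,0.004,0,0]
    - [0,0,0,0,0.004,0,0]
    - [0,0,0,0,0.004,0,0]
    - [0,0,0,0,0.004,0,0]
    - [0,0,0,0,0.004,0,0]
    - [0,0,0,0,0.004,0,0]
    - [0,0,0,0,0.004,0,0]
    - [0,0,0,0,0.004,0,0]

```text
time_s: 16.25
eef_pos: [0.5859, -0.1426, 0.0085]
orientation: [0.706, 0.038, 0.706, -0.041]
ft_force: [-1.7, -10.1, -1.1]
finger_gap: 0.0852
```

Call:
arm_command:
  rows:
    - [0,0,0,0,0.004,0,0]
    - [0,0,0,0,0.004,0,0]
    - [0,0,0,0,0.004,0,0]
    - [0,0,0,0,0.004,0,0]
    - [0,0,0,0,0.004,0,0]
    - [0,0,0,0,0.004,0,0]
    - [0,0,0,0,0.004,0,0]
    - [0,0,0,0,0.004,0,0]
    - [0,0,0,0,0.004,0,0]
    - [0,0,0,0,0.004,0,0]
    - [0,0,0,0,0.004,0,0]
    - [0,0,0,0,0.004,0,0]
    - [0,0,0,0,0.004,0,0]

```text
time_s: 17.55
eef_pos: [0.5916, -0.091, 0.0085]
orientation: [0.706, 0.038, 0.706, -0.041]
ft_force: [-1.9, -10.2, -0.7]
finger_gap: 0.0852
```

Run:
```python
from station import r
import cv2
a=r.capture("top")["frame"][150:290,190:390,::-1]; b=r.capture("scene")["frame"][170:310,190:390,::-1]
cv2.imwrite("pics/t6.png",cv2.vconcat([cv2.resize(x,(428,300),interpolation=cv2.INTER_CUBIC) for x in(a,b)]))
print(r.observe()["ft_force"])
```

```text
[-0.62131833 -7.14934306 -0.01192815]
```

View pics/t6.png

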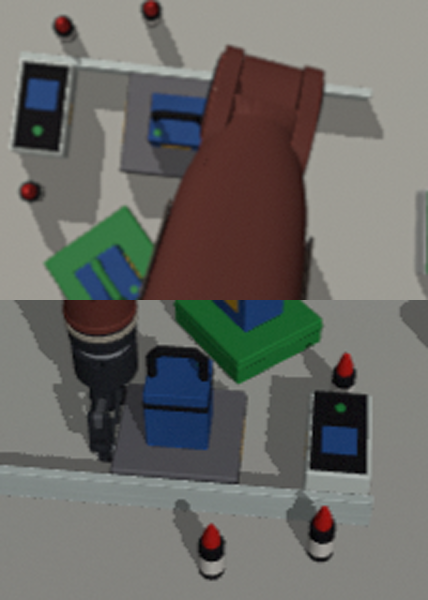

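Call:
arm_command:
  rows:
    - [0,0,0,0,0.004,0,0]
    - [0,0,0,0,0.004,0,0]
    - [0,0,0,0,0.004,0,0]
    - [0,0,0,0,0.004,0,0]
    - [0,0,0,0,0.004,0,0]
    - [0,0,0,0,0.004,0,0]
    - [0,0,0,0,0.004,0,0]
    - [0,0,0,0,0.004,0,0]
    - [0,0,0,0,0.004,0,0]
    - [0,0,0,0,0.004,0,0]
    - [0,0,0,0,0.004,0,0]
    - [0,0,0,0,0.004,0,0]
    - [0,0,0,0,0.004,0,0]
    - [0,0,0,0,0.004,0,0]
    - [0,0,0,0,0.004,0,0]
    - [0,0,0,0,0.002,0,0]
    - [0,0,0,0,0.001,0,0]
    - [0,0,0,0,0.001,0,0]

```text
time_s: 19.45
eef_pos: [0.5986, -0.0275, 0.0085]
orientation: [0.706, 0.038, 0.706, -0.041]
ft_force: [-1.3, -10.6, 1.5]
finger_gap: 0.0856
```

Call:
arm_command:
  rows:
    - [0,0,0,0,0.001,0,0]
    - [0,0,0,0,0.001,0,0]
    - [0,0,0,0,0.001,0,0]

```text
time_s: 19.75
eef_pos: [0.5989, -0.0246, 0.0085]
orientation: [0.706, 0.038, 0.706, -0.041]
ft_force: [-1.3, -12.3, 1.4]
finger_gap: 0.0857
```

Call:
arm_command:
  rows:
    - [0,0,0,0,0.001,0,0]
    - [0,0,0,0,0.001,0,0]

```text
time_s: 19.95
eef_pos: [0.5991, -0.0227, 0.0085]
orientation: [0.706, 0.038, 0.706, -0.041]
ft_force: [-1.0, -10.7, 1.7]
finger_gap: 0.0853
```

Call:
arm_command:
  rows:
    - [0,0,0,0,0.001,0,0]
    - [0,0,0,0,0.001,0,0]

```text
time_s: 20.15
eef_pos: [0.5993, -0.0207, 0.0084]
orientation: [0.706, 0.038, 0.706, -0.041]
ft_force: [-0.5, -11.1, 0.2]
finger_gap: 0.0852
```

Call:
arm_command:
  rows:
    - [0,0,0,0,0.001,0,0]
    - [0,0,0,0,0.001,0,0]

```text
time_s: 20.35
eef_pos: [0.5996, -0.0187, 0.0085]
orientation: [0.706, 0.038, 0.706, -0.041]
ft_force: [-1.8, -11.9, 1.5]
finger_gap: 0.0857
```

Call:
arm_command:
  rows:
    - [0,0,0,0,0.001,0,0]
    - [0,0,0,0,0.001,0,0]

```text
time_s: 20.55
eef_pos: [0.5998, -0.0167, 0.0085]
orientation: [0.706, 0.038, 0.706, -0.041]
ft_force: [-1.5, -11.2, 0.9]
finger_gap: 0.0853
```

Call:
arm_command:
  rows:
    - [0,0,0,0,0.001,0,0]
    - [0,0,0,0,0.001,0,0]

```text
time_s: 20.75
eef_pos: [0.6, -0.0147, 0.0085]
orientation: [0.706, 0.038, 0.706, -0.041]
ft_force: [-0.6, -11.0, 0.8]
finger_gap: 0.0855
```

Run:
```python
from station import r
import cv2
a=r.capture("top")["frame"][150:290,190:390,::-1]; b=r.capture("scene")["frame"][170:310,190:390,::-1]
cv2.imwrite("pics/t7.png",cv2.vconcat([cv2.resize(x,(428,300),interpolation=cv2.INTER_CUBIC) for x in(a,b)]))
print(r.observe()["ft_force"])
```

```text
[ -0.99475245 -10.77037592   1.05131197]
```

View pics/t7.png

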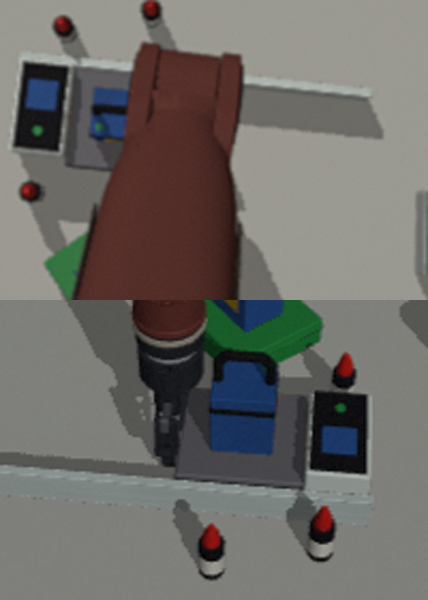

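Nearly touching the charger now, with a gap of a few mm at most. I'll go on until the force rises.

Call:
arm_command:
  rows:
    - [0,0,0,0,0.001,0,0]
    - [0,0,0,0,0.001,0,0]

```text
time_s: 21.05
eef_pos: [0.6, -0.0138, 0.0085]
orientation: [0.706, 0.038, 0.706, -0.042]
ft_force: [-3.4, -20.1, 2.9]
finger_gap: 0.0852
```

Call:
arm_command:
  rows:
    - [0,0,0,0,0.001,0,0]
    - [0,0,0,0,0.001,0,0]

```text
time_s: 21.25
eef_pos: [0.5997, -0.0137, 0.0085]
orientation: [0.706, 0.037, 0.706, -0.044]
ft_force: [-6.6, -27.7, 4.1]
finger_gap: 0.0855
```

Call:
arm_command:
  rows:
    - [0,0,0,0,-0.004,0,0]
    - [0,0,0,0,-0.01,0,0]
    - [0,0,0,0,-0.02,0,0]
    - [0,0,0,0,-0.02,0,0]
    - [0,0,0,-0.03,0,0,0]
    - [0,0,0,-0.04,0,0,0]
    - [0,0,0,-0.04,0,0,0]
    - [0,0,0,-0.04,0,0,0]
    - [0,0,0,-0.04,0,0,0]
    - [0,0,0,-0.04,0,0,0]
    - [0,0,0,-0.04,0,0,0]
    - [0,0,0,0,-0.03,0,0]
    - [0,0,0,0,-0.03,-0.02,0]
    - [0,0,0,0,-0.03,-0.02,0]
    - [0,0,0,0,-0.03,-0.02,0]
    - [0,0,0,0,-0.03,-0.02,0]
    - [0,0,0,0,-0.03,-0.02,0]
    - [0,0,0,0,0,0,0]
    - [0,0,0,0,0,0,0]

```text
time_s: 23.15
eef_pos: [0.4749, -0.2303, 0.2784]
orientation: [0.706, 0.04, 0.706, -0.039]
ft_force: [0.3, -0.5, 0.6]
finger_gap: 0.0855
```

Run:
```python
from station import r
import cv2
a=r.capture("top")["frame"][150:290,190:390,::-1]; b=r.capture("scene")["frame"][170:310,190:390,::-1]
cv2.imwrite("pics/t8.png",cv2.vconcat([cv2.resize(x,(428,300),interpolation=cv2.INTER_CUBIC) for x in(a,b)]))
print(r.observe()["ft_force"])
```

```text
[0.53896664 0.59168962 0.37111104]
```

View pics/t8.png

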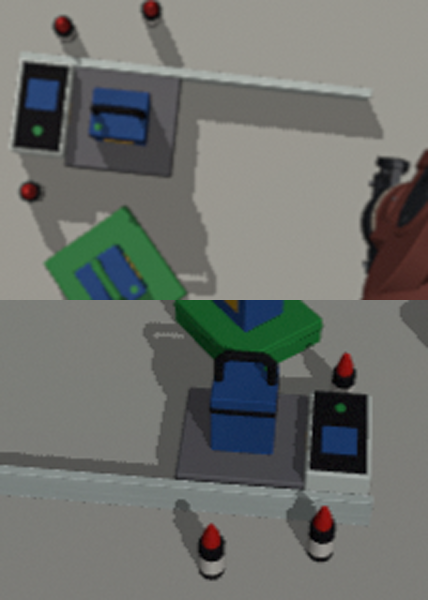

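Run:
```python
import pickle,numpy as np
from h import ray
p=pickle.load(open("top.pkl","rb"))
a=-.112;X=np.array([np.cos(a),np.sin(a)]);Y=np.array([-X[1],X[0]]);O=np.array([.696,.138])
W=[]
for u,v,z in[(181,79,.052),(170,176,.052),(66,165,.052),(370,97,.045),(182,78,.045)]:
    w=ray(p,(190+u/2.14-.3,150+v/2.14-.3),z); W.append(w); print(w.round(4),(w-O)@X,(w-O)@Y)
d=W[0]-W[1];e=W[2]-W[1];print("yaw rel dock",np.arctan2(d[1],d[0])-a,np.arctan2(-e[0],e[1])-a)
```

```text
[ 0.6798 -0.0113] 0.0005625783878501246 -0.15019771905880622
[0.5436 0.0056] -0.13661815613595296 -0.1486040346745752
[0.5607 0.1502] -0.1358399451707353 -0.0030114869456823283
[ 0.6522 -0.278 ] 0.0029846407697047272 -0.4183148958136446
[ 0.6822 -0.0128] 0.0031504891059988896 -0.1513776007814679
yaw rel dock -0.011616884096893293 -0.005345078207754414
```

The base lies at dock x ≈ -137 to 0 mm and y ≈ -150 to -3 mm, square to about 0.01 rad, so I'm handing in.

```bash
python3 -c "
from station import r
print(r.finish_job())"
```

```text
the job is handed in; nothing more can be done
None
```

The battery box is in its charging corner and the job is handed in; `finish_job` gave no verdict. I pushed it low with the open fingers, first ahead to the rail and then left along the rail to the charger. At each stop I pushed until the contact force rose to about 27 N, then backed off and moved clear.

**Position:** in the final top view the base corners sit at dock x of about -137 to 0 mm and y of about -150 to -3 mm. It is square to the rail within about 0.01 rad. I marked the corners by eye, so the figures are good to a few mm, and they agree with the contact forces.

**Rest of the scene:** the box stands flat and the robot touched nothing at the end. The droppers and the green look-alike look unmoved in the last picture. The beaker, jar and tip box were outside its frame, but the arm stayed away from them and pushed on nothing but the box.

The job took about 23 s of the 58 s allowed, and no check failed or disagreed.

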